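# Start the stone-carving station in its safe order

## Task

Start the stone-carving station in its safe order: first press the raised end of the long rocker right down to switch the power on, then press the large round dust-extractor button fully in, and last press the flat square turntable key fully in. Do not press the mushroom stop button beside the square key. Nothing is to be picked up: leave the three control boxes standing where they are and do not disturb the tools and other things on the bench.

Things in the scene. Friction and masses are not known exactly. Their poses are not given: they have to be found in the camera images.
- power_box: grey control box 100 (x) x 130 (y) mm, top face 55 mm above the bench, carrying one long black rocker along its y axis, its pivot between two cheek plates on the +x and -x sides (tops 79 mm above the bench); any yaw. Loose on four rubber feet, 0.7 to 1.2 kg, origin at the centre of its underside, z up.
- rocker (a joint): rocker angle (rad): near 0 = off, its end towards the box's +y raised; 0.40 = on, that end down on its stop. A flat black paddle 84 (box y) x 36 (box x) x 10 mm, pivot 73 mm above the bench over the box's centre, sloped 0.2 rad one way when off, 0.2 rad the other way when on. Friction 0.045 N m (2 to 4 N at the pressing point); stays where it is left
- rocker_press (a point): point on the rocker's top face where it is pressed, 30 mm from the pivot on the end that is raised when off, 12 mm from that end's edge; about 84 mm above the bench when off, and it goes down 12 mm to the stop. Moves with the rocker
- extractor_box: grey control box 100 (x) x 110 (y) mm, top face 55 mm above the bench, carrying one large round black button in its centre. Loose on four rubber feet, 0.7 to 1.2 kg, origin at the centre of its underside, z up.
- round_button (a joint): how far the round button is in (m): 0 = out, 0.008 = fully in on its stop. Friction about 3 N; it stays in where it is left, it does not spring back
- round_button_top (a point): centre of the round button's flat top, 50 mm across, 71 mm above the bench when out (a low collar 62 mm across, 59 mm above the bench, surrounds it). Moves with the button
- turntable_box: grey control box 90 (x) x 140 (y) mm, top face 55 mm above the bench, carrying a flat square black key 36 mm from its centre towards its -y end, and a taller mushroom-headed stop button 36 mm from its centre towards its +y end. Loose on four rubber feet, 0.7 to 1.2 kg, origin at the centre of its underside, z up.
- square_key (a joint): how far the square key is in (m): 0 = out, 0.008 = fully in on its stop. Friction about 3 N; it stays in where it is left, it does not spring back
- square_key_top (a point): centre of the square key's flat top, 34 x 34 mm, 71 mm above the bench when out (a low 44 mm square collar, 59 mm above the bench, surrounds it). Moves with the key
- stop_button (a joint): how far the mushroom stop button is pressed (m): 0 = out, 0.006 = fully pressed; springs back; begins to move at about 1.2 N. Not to be pressed
- stop_button_top (a point): top of the mushroom stop button's domed head, 42 mm across, 89 mm above the bench; 72 mm from the square key's centre
- chisel: loose stone chisel lying on the bench, 195 mm long, 20 mm thick wooden handle; origin under its middle, x along the blade
- finial: loose small turned sandstone finial standing upright, 38 mm across, 50 mm tall; origin under its centre
- mallet: loose round wooden carving mallet lying down, 250 mm long, head 64 mm across; origin on the bench near its middle, x towards the head
- brush: loose bench brush lying down; origin underneath, x away from the handle
- tumbler: loose open steel tumbler, 68 mm across, 85 mm tall; origin under its centre
- whetstone: loose dark whetstone, 150 x 50 x 25 mm; origin under its centre
- wax_jar: loose amber glass jar with a steel cap, 64 mm across, 70 mm tall; origin under its centre

How it is judged (in metres and radians):
On the way, in this order (a step that is already met when the one before it is completed fails the run):
1. the rocker's raised end is pressed down (power on) (value of joint rocker above 0.33 rad and value of joint each of round_button, square_key below 0.003 m), for 0.2 s.
2. then the round button is pressed fully in (value of joint rocker above 0.33 rad and value of joint round_button above 0.0065 m and value of joint square_key below 0.003 m), for 0.2 s.
3. then the square key is pressed fully in (value of joint rocker above 0.33 rad and value of joint each of round_button, square_key above 0.0065 m), for 0.2 s.
At the end, for the whole second after the job is handed in: The rocker is on (over 0.33 of 0.40 rad), the round button and the square key are both in (over 6.5 of 8 mm), the stop button is out (under 2 mm), the three boxes stand level and at rest within 30 mm of where they stood, and every loose thing is within 30 mm of where it was (all of step 3 and value of joint stop_button below 0.002 m and not (distance of power_box from where it was at the start of the episode above 0.03 m) and not (distance of extractor_box from where it was at the start of the episode above 0.03 m) and not (distance of turntable_box from where it was at the start of the episode above 0.03 m) and not (distance of chisel from where it was at the start of the episode above 0.03 m) and not (distance of finial from where it was at the start of the episode above 0.03 m) and not (distance of mallet from where it was at the start of the episode above 0.03 m) and not (distance of brush from where it was at the start of the episode above 0.03 m) and not (distance of tumbler from where it was at the start of the episode above 0.03 m) and not (distance of whetstone from where it was at the start of the episode above 0.03 m) and not (distance of wax_jar from where it was at the start of the episode above 0.03 m) and angle between each of power_box, extractor_box, turntable_box's own z axis and vertical below 0.1 rad and linear speed of each of power_box, extractor_box, turntable_box below 0.02 m/s); the robot touches nothing.
It fails at once if round button pressed (over 3 mm) before the rocker is on (value of joint round_button above 0.003 m and value of joint rocker below 0.3 rad).
It fails at once if square key pressed (over 3 mm) before the rocker is on and the round button is in (value of joint square_key above 0.003 m and (value of joint rocker below 0.3 rad or value of joint round_button below 0.006 m)).
It fails at once if the mushroom stop button is pressed (over 3 mm) (value of joint stop_button above 0.003 m).
It fails at once if a control box is lifted by more than 10 mm, tipped by more than 0.2 rad or shifted by more than 30 mm (height (world z) of any of power_box, extractor_box, turntable_box above 0.01 m or angle between any of power_box, extractor_box, turntable_box's own z axis and vertical above 0.2 rad or distance of any of power_box, extractor_box, turntable_box from where it was at the start of the episode above 0.03 m).
It fails at once if a tool or other loose thing is moved by more than 30 mm (distance of any of chisel, finial, mallet, brush, tumbler, whetstone, wax_jar from where it was at the start of the episode above 0.03 m).
It also fails if it takes over 51 s, if anything falls off the work surface, if the arm or the gripper's body presses on something with over 40 N, if the wrist force passes 120 N, or if a joint passes its speed limit or range.

## Robot

A 6-joint arm with a two-finger parallel gripper is mounted at the origin on the work surface. World frame = base frame: x ahead of the robot, y to its left, z up, the work surface at z = 0. Lengths are in m, angles in degrees, forces in N, time in s.
With the tool pointing down it reaches from about 0.25 to 0.85 m from the base axis. Payload 12.5 kg.
Tool frame: the origin (TCP) lies on the centre line of the jaws, within the pads' length; the fingertips stand 14 mm ahead of it and the grasp point (between the pads) lies 5 mm behind it; z points along the fingers, y is the direction in which the jaws open and shut (so a half turn about z gives the same grasp; the last joint's range is limited). The gripper opens to 93 mm and grips with 3 to 60 N. Pads are 15 mm wide; open, the fingers measure 128 mm over their backs; the gripper's body (75 mm by 188 mm) begins 65 mm behind the grasp point.
Start: joints at [-81.566, 20.094, 94.641, -0, 65.266, -4.847], TCP at [0.126, -0.535, 0.233] pointing down, gripper open.
Joint ranges: [-157.81, 157.81], [-45, 120.19], [0.68, 151.7], [-89.99, 269.99], [4.06, 180], [-164.3, 164.3]. Speed limits (degrees/s): [127.2, 127.2, 159.86, 180, 180, 180].

## Interface

Orientations are given as [roll, pitch, yaw] about the fixed x, y, z axes, in that order (R = Rz(yaw) Ry(pitch) Rx(roll)).
In Python, from bench import state, grab_frame, sign_off gives the robot as it stands. The module is installed in compiled form; this text tells all that it offers.
- The arm moves only by the tool play_rows, never from a script. Its argument "increments" is a list of rows, each a list of 3 entries, a list of its own where there are three numbers: the shift along the tool's x, y, z in m, then the turn, a rotation vector about the tool's x, y, z in degrees, then the finger opening in m, from 0 to 0.093. A call has 1 to 12 rows; each row is the pose to reach, as a shift and turn from the pose commanded when the call began, along the tool's axes at that moment; what a row does not reach only later rows make up. A row lasts 1/10 s, in which the tool goes at most 50 mm and 8.59 degrees, less where a joint would pass 70% of its speed; a pose out of reach is approached as far as the arm can. A call with a gripper value outside its range is refused whole. The fingers move at their own pace and stop on an object; "newtons" is the grip in N (left out, the last holds). Time passes only in rows, so rows that repeat a pose let the fingers close. It gives the time, the measured TCP pose, the force and the opening at its end, in the units of the state.
- state(): the state, without advancing time (a new reading comes with each control period).
- grab_frame(name): name is "side" or "top"; returns a dict with "image" (420x560x3 uint8, red, green, blue), "fx", "fy", "cx", "cy" (pixels), "position" and "orientation" of the camera in the world. Camera axes: x right, y down, z forward; pixel columns grow to the right and rows downward; lengths in m; the calibration is good to about 2 mm. A picture is of the moment at which its call begins. There is no depth.
- sign_off(): hands the job in, once; it reports no verdict.
The state is a dict: "t": time; "qpos": joint angles; "joint_vel": joint speeds; "effort": joint torques, N m; "tcp_pos": TCP position; "tcp_rot": TCP orientation; "force": force on the tool from outside, world axes, zero at the start; "torque": the same for the moment, N m; "opening": finger opening in m.
Only numpy, scipy, OpenCV 4.12 (cv2) and the standard library are available. Lean on these libraries where they do the work, as an engineer would, in place of code of your own. Each camera call takes 0.05 s, during which the arm holds its last target. There are 200 camera calls.

## Working session

There is one attempt and no reset: what is moved stays moved. The work goes in short steps, Python scripts to look and compute and a tool call to move; the robot and the scene stay as the last step left them, time stands still between calls to the robot, and variables do not carry over. Pictures are saved under pics/ and viewed, about 8 in all and at most 12, crops included, and the job is handed in when it is done.

Besides the shell and the picture viewer there is one more tool, called after ">>>" as a command line: name --argument value ..., lists and objects as JSON in quotes. play_rows: Moves the arm, as the interface text tells. Its arguments: {"type":"object","properties":{"increments":{"type":"array"},"newtons":{"type":"number"}},"required":["increments"]}

```bash
mkdir -p pics
python3 - <<'E'
from bench import *
import cv2,pickle
s=state();print(s)
for n in("top","side"):
    f=grab_frame(n);pickle.dump(f,open(n+'.pkl','wb'));print(n,{k:v for k,v in f.items() if k!='image'})
    cv2.imwrite(f'pics/{n}0.png',cv2.resize(f['image'][:,:,::-1],(784,588),interpolation=cv2.INTER_CUBIC))
E
```

```text
{'t': 0.0, 'qpos': array([-8.15671260e+01,  2.01239797e+01,  9.46747977e+01,  1.41682528e-04,
        6.52648220e+01, -4.84667351e+00]), 'joint_vel': array([ 0.07265006,  0.0453743 , -0.02292177, -0.01603448, -0.053969  ,
        0.03866506]), 'effort': array([ 5.16832908e-03, -4.97306085e+01, -2.85247439e+01,  7.01637031e-02,
        2.58091179e-02, -1.06253208e-04]), 'tcp_pos': array([ 0.12632165, -0.53498119,  0.23211911]), 'tcp_rot': array([-1.79936639e+02, -5.50163971e-03,  1.32794851e+01]), 'force': array([-0.34759888,  1.0695841 ,  0.67274671]), 'torque': array([-0.08691078,  0.01345243, -0.00238885]), 'opening': 0.09288632093175324}
top {'fx': 395.0200485572005, 'fy': 395.0200485572005, 'cx': 289.5463097932741, 'cy': 209.1270294158617, 'position': array([0.42238103, 0.00715306, 1.15986824]), 'orientation': array([-1.72562870e+02,  4.17869290e-02, -9.15384949e+01])}
side {'fx': 461.93959214202744, 'fy': 461.93959214202744, 'cx': 281.1211817790231, 'cy': 213.0976051486856, 'position': array([-0.03124191,  1.01227419,  1.03647384]), 'orientation': array([-128.97154295,   -1.06719088, -148.29763251])}
```

View pics/top0.png

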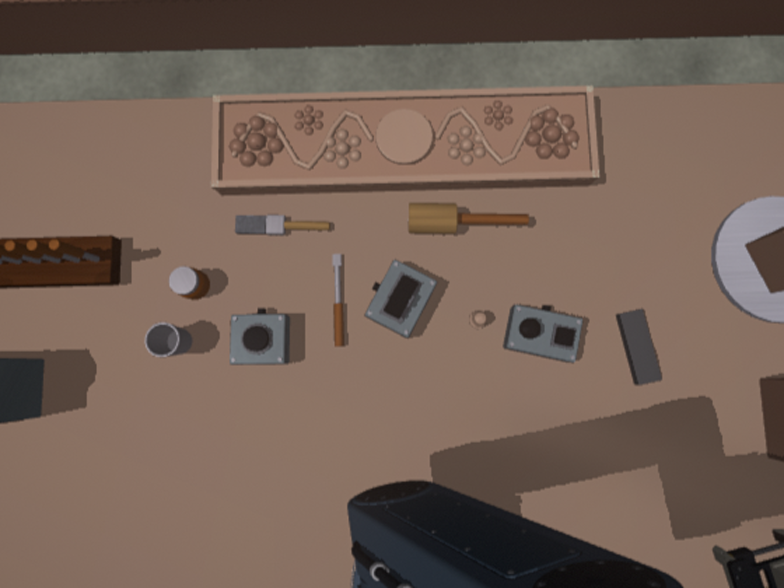

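View pics/side0.png

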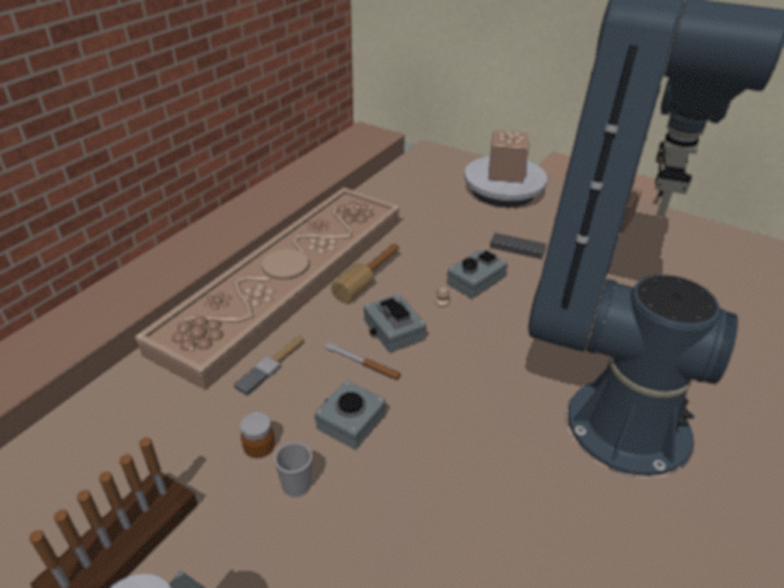

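Top view (784x588 pixels): extractor box at (258,339), power box at (401,298), turntable box at (545,333). On the turntable box the mushroom is at (530,328) and the square key at (565,336). Nearby are the chisel (338,300), finial (480,319) and whetstone (640,347). The side view shows the same three boxes. Next I'll measure positions and crop in on the rocker.

```bash
cat > h.py <<'E'
import numpy as np,cv2,pickle
from scipy.spatial.transform import Rotation as R
def ray(f,u,v):
    d=np.array([(u-f['cx'])/f['fx'],(v-f['cy'])/f['fy'],1.])
    return np.array(f['position']),R.from_euler('xyz',f['orientation'],degrees=True).as_matrix()@d
def plane(f,u,v,z):
    p,d=ray(f,u,v);return p+d*(z-p[2])/d[2]
def tri(f,a,g,b):
    p,d=ray(f,*a);q,e=ray(g,*b);d/=np.linalg.norm(d);e/=np.linalg.norm(e)
    s=np.linalg.lstsq(np.c_[d,-e],q-p,rcond=None)[0]
    x,y=p+s[0]*d,q+s[1]*e;return (x+y)/2,np.linalg.norm(x-y)
def proj(f,X):
    c=R.from_euler('xyz',f['orientation'],degrees=True).as_matrix().T@(np.array(X)-f['position'])
    return c[:2]/c[2]*f['fx']+[f['cx'],f['cy']]
E
python3 - <<'E'
from h import *
T=pickle.load(open('top.pkl','rb'));S=pickle.load(open('side.pkl','rb'))
out=[]
for n,f,rois in(('top',T,{'pow':(255,180,65,65),'ext':(158,215,55,55),'turn':(355,210,68,55)}),('side',S,{'pow':(255,203,55,50),'ext':(220,268,60,52),'turn':(312,172,55,42)})):
  for k,(x,y,w,h) in rois.items():
    im=f['image'][y:y+h,x:x+w].astype(int)
    m=((im[...,0]-im[...,2]<12)).astype(np.uint8)   # not brown
    blk=(im.max(2)<45).astype(np.uint8)
    for nm,mm in(('box',m),('black',blk)):
      for c in cv2.findContours(mm,cv2.RETR_EXTERNAL,cv2.CHAIN_APPROX_NONE)[0]:
        if cv2.contourArea(c)>25:
          r=cv2.minAreaRect(c);M=cv2.moments(c)
          print(n,k,nm,cv2.contourArea(c),np.round([r[0][0]+x,r[0][1]+y,*r[1],r[2]],1),'cen',np.round([M['m10']/M['m00']+x,M['m01']/M['m00']+y],1))
    out.append(cv2.resize(np.clip(im[:,:,::-1]*1.6,0,255).astype(np.uint8),(260,int(260*h/w)),interpolation=cv2.INTER_CUBIC))
rows=[]
for i in(0,3):
  H=290;rows.append(np.hstack([cv2.copyMakeBorder(o[:H],0,max(0,H-o.shape[0]),0,0,cv2.BORDER_CONSTANT) for o in out[i:i+3]]))
cv2.imwrite('pics/crops.png',np.vstack(rows))
E
```

```text
top pow box 1571.0 [284.7 212.   38.9  46.   27.6] cen [286.  212.8]
top pow black 311.5 [286.  211.6  12.3  28.7  28.3] cen [286.  211.6]
top ext box 1441.0 [185. 240.  38.  42.  90.] cen [185.3 241.6]
top ext black 103.0 [184.5 240.3  16.4  13.1  51.3] cen [185.1 239.1]
top turn box 1630.0 [388.1 236.2  53.   35.3  12.1] cen [387.8 237.5]
top turn black 122.5 [402.9 240.   12.7  11.4  11.3] cen [402.8 240. ]
top turn black 137.0 [378. 234.  12.  14.  90.] cen [378.4 234. ]
side pow box 1156.5 [281.6 229.8  37.9  39.1  69. ] cen [281.4 230.2]
side pow black 117.0 [281.8 220.2  18.4   9.2  45. ] cen [282.5 220.6]
side ext box 1484.5 [250.  295.   38.9  46.6  40.6] cen [250.  295.5]
side ext black 162.0 [250.  287.5  13.   16.   90. ] cen [249.9 287.3]
side turn box 890.0 [340.3 194.3  26.9  42.4  56.3] cen [340.2 194.7]
side turn box 82.5 [358.5 175.5   7.   15.   90. ] cen [359.3 174.8]
side turn black 46.0 [335.  188.5   7.    8.   90. ] cen [335.1 188.6]
side turn black 35.5 [347.5 183.    8.9   5.8  26.6] cen [347.5 183.1]
```

View pics/crops.png

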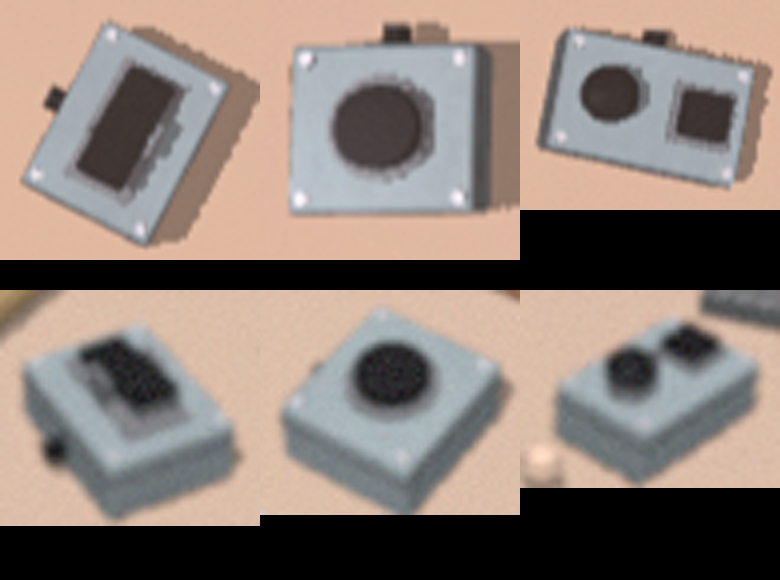

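The crops show the rocker, round button, mushroom and square key clearly in both views. Now I'll triangulate, including both rocker ends.

Run:
```python
from h import *
T=pickle.load(open('top.pkl','rb'));S=pickle.load(open('side.pkl','rb'))
for n,a,b in(('round',(183,242),(250.5,287.6)),('square',(403.2,240.1),(347.9,183.2)),('mush',(378.5,234.4),(335.5,189)),('rockfar',(294.4,199.5),(276.6,214.6)),('rocknear',(281,224.5),(288.6,225.6))):
    X,e=tri(T,a,S,b);print(n,X.round(4),round(e,4),'plane71',plane(T,*a,.071).round(4))
def q(x): return x.round(4)
# box top corners (screws) in top view at z=.055
for n,ps in(('pow',[(109,24),(223,86),(143,242),(24,182)]),):
    P=[plane(T,255+x/4,180+y/4,.055) for x,y in ps];print(n,np.round(P,4),np.mean(P,0).round(4))
print('rock far/near plane',plane(T,294.4,199.5,.073).round(4),plane(T,281,224.5,.073).round(4))
# predict the side pixels for both hypotheses
c=(plane(T,294.4,199.5,.073)+plane(T,281,224.5,.073))/2
u=plane(T,294.4,199.5,.073)-plane(T,281,224.5,.073);u/=np.linalg.norm(u);print('centre',c,'dir',u,np.degrees(np.arctan2(u[1],u[0])))
for s in(1,-1):
    far=c+u*.042+[0,0,.005+s*.0083];near=c-u*.042+[0,0,.005-s*.0083]
    print('far up' if s>0 else 'near up',proj(S,far).round(1),proj(S,near).round(1),'top',proj(T,far).round(1),proj(T,near).round(1))
print('start tcp fingertip top',proj(T,[.126,-.535,.219]))
```

```text
round [0.4836 0.3035 0.0597] 0.004 plane71 [0.4812 0.2995 0.071 ]
square [ 0.4725 -0.3087  0.0592] 0.004 plane71 [ 0.4702 -0.3061  0.071 ]
mush [ 0.4895 -0.2389  0.0685] 0.0038 plane71 [ 0.4877 -0.2391  0.071 ]
rockfar [ 0.5944 -0.0096  0.0603] 0.0034 plane71 [ 0.5912 -0.0101  0.071 ]
rocknear [0.5239 0.0297 0.0728] 0.0041 plane71 [0.5223 0.0289 0.071 ]
pow [[ 0.6334  0.023   0.055 ]
 [ 0.5867 -0.0564  0.055 ]
 [ 0.4782  0.0031  0.055 ]
 [ 0.5224  0.0854  0.055 ]] [0.5552 0.0138 0.055 ]
rock far/near plane [ 0.5909 -0.0101  0.073 ] [0.5221 0.0289 0.073 ]
centre [0.55647748 0.00938815 0.073     ] dir [ 0.87013673 -0.49281038  0.        ] -29.525467903867202
far up [277.8 208.5] [290.2 226.9] top [294.9 198. ] [280.6 225.4]
near up [277.8 212.4] [290.4 223. ] top [294.8 198.9] [280.5 224.9]
start tcp fingertip top [532.26570819 385.93385536]
```

The near end of the rocker (−x, +y) is the raised one: triangulation puts it 12 mm higher, and the side-view pixel vector (12,11) fits only that case. Triangulated heights come out about 11 mm low, a steady calibration bias, so I'll approach from above and find contact by force. First move: above the rocker, jaws closed, jaw axis along the rocker.

>>> play_rows --increments '[[[0.13, -0.113, 0], [0, 0, -12], 0], [[0.13, -0.113, 0], [0, 0, -12], 0], [[0.13, -0.113, 0], [0, 0, -12], 0], [[0.26, -0.226, 0], [0, 0, -24], 0], [[0.26, -0.226, 0], [0, 0, -24], 0], [[0.26, -0.226, 0], [0, 0, -24], 0], [[0.26, -0.226, 0], [0, 0, -24], 0], [[0.39, -0.34, 0], [0, 0, -36], 0], [[0.39, -0.34, 0], [0, 0, -36], 0], [[0.39, -0.34, 0], [0, 0, -36], 0], [[0.39, -0.34, 0], [0, 0, -36], 0], [[0.39, -0.34, 0], [0, 0, -36], 0]]' --newtons 20

```text
t: 1.3
tcp_pos: [0.4288, -0.1126, 0.2324]
tcp_rot: [-180.0, -0.0, 49.5]
force: [-0.8, -0.3, -1.3]
opening: 0.0024
```

>>> play_rows --increments '[[[0.04, -0.004, 0], [0, 0, -3], 0], [[0.08, -0.008, 0], [0, 0, -6], 0], [[0.12, -0.012, 0], [0, 0, -9], 0], [[0.17, -0.0164, 0], [0, 0, -11], 0], [[0.17, -0.0164, 0], [0, 0, -11], 0], [[0.17, -0.0164, 0.03], [0, 0, -11], 0], [[0.17, -0.0164, 0.06], [0, 0, -11], 0], [[0.17, -0.0164, 0.09], [0, 0, -11], 0], [[0.17, -0.0164, 0.105], [0, 0, -11], 0], [[0.17, -0.0164, 0.105], [0, 0, -11], 0], [[0.17, -0.0164, 0.105], [0, 0, -11], 0]]'

```text
t: 2.4
tcp_pos: [0.5263, 0.0239, 0.1281]
tcp_rot: [180.0, 0.0, 60.2]
force: [0.1, -0.1, -0.5]
opening: 0.0007
```

Run:
```python
from h import *
from bench import *
s=state();print(s['tcp_pos'],s['tcp_rot'],s['force'],s['opening'])
o=[]
for n,(x,y,w,h) in(('side',(235,165,90,80)),('top',(230,160,90,80))):
    f=grab_frame(n);o.append(cv2.resize(np.clip(f['image'][y:y+h,x:x+w,::-1]*1.6,0,255).astype(np.uint8),(390,347),interpolation=cv2.INTER_CUBIC))
cv2.imwrite('pics/c1.png',np.hstack(o))
```

```text
[0.52628172 0.02389427 0.1281364 ] [1.79998751e+02 4.41691428e-03 6.02262827e+01] [ 0.09556953 -0.09582241 -0.46955953] 0.0007190237828300532
```

View pics/c1.png

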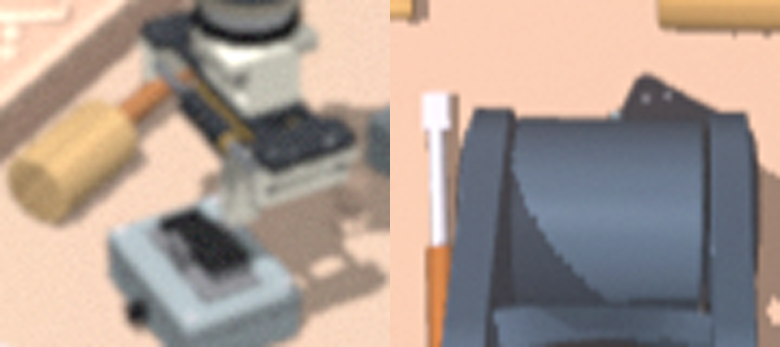

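Side crop: the fingertip bottom is at crop (240,225), just above the near rocker end. I'll compare the predicted tip pixel with the seen one to calibrate the side camera.

Run:
```python
from h import *
S=pickle.load(open('side.pkl','rb'))
print('tip',proj(S,[.5263,.0239,.1141]).round(1), 'seen ~ 290.4,217')
for n,X in(('round',[.4815,.300,.071]),('square',[.4705,-.3065,.071]),('mush',[.488,-.239,.089]),('press.5263',[.5263,.0239,.086]),('rocknear',[.52,.031,.086]),('rockfar',[.593,-.010,.0697])): print(n,proj(S,X).round(1))
```

```text
tip [289.9 214.5] seen ~ 290.4,217
round [252.4 284.5]
square [349. 181.]
mush [337.  184.5]
press.5263 [289.7 221.3]
rocknear [290.2 223.2]
rockfar [277.6 212.6]
```

Consistent to about 2 px, with a shared bias on everything. I'll shift 3 mm along tool x and press down.

>>> play_rows --increments '[[[0.003, 0, 0.01], [0, 0, 0], 0], [[0.003, 0, 0.02], [0, 0, 0], 0], [[0.003, 0, 0.024], [0, 0, 0], 0], [[0.003, 0, 0.028], [0, 0, 0], 0], [[0.003, 0, 0.031], [0, 0, 0], 0], [[0.003, 0, 0.033], [0, 0, 0], 0], [[0.003, 0, 0.034], [0, 0, 0], 0], [[0.003, 0, 0.034], [0, 0, 0], 0]]'

```text
t: 3.3
tcp_pos: [0.5279, 0.0274, 0.0937]
tcp_rot: [180.0, -0.0, 60.3]
force: [-0.4, 0.4, -1.3]
opening: 0.0004
```

>>> play_rows --increments '[[[0, 0, 0.001], [0, 0, 0], 0], [[0, 0, 0.002], [0, 0, 0], 0], [[0, 0, 0.003], [0, 0, 0], 0], [[0, 0, 0.003], [0, 0, 0], 0]]'

```text
t: 3.7
tcp_pos: [0.5278, 0.0274, 0.0906]
tcp_rot: [180.0, -0.0, 60.3]
force: [-0.4, -0.1, 0.3]
opening: 0.0005
```

>>> play_rows --increments '[[[0, 0, 0.001], [0, 0, 0], 0], [[0, 0, 0.002], [0, 0, 0], 0], [[0, 0, 0.002], [0, 0, 0], 0]]'

```text
t: 4.0
tcp_pos: [0.5278, 0.0274, 0.0885]
tcp_rot: [-180.0, -0.0, 60.3]
force: [-0.7, -0.2, 0.3]
opening: 0.0007
```

Run:
```python
from h import *
from bench import *
s=state();print(s['tcp_pos'],s['force'])
x,y,w,h=235,165,90,80
f=grab_frame('side')
cv2.imwrite('pics/c2.png',cv2.resize(np.clip(f['image'][y:y+h,x:x+w,::-1]*1.6,0,255).astype(np.uint8),(630,560),interpolation=cv2.INTER_CUBIC))
```

```text
[0.5278118  0.02738448 0.08849768] [-0.74955708 -0.1662565   0.34439312]
```

View pics/c2.png

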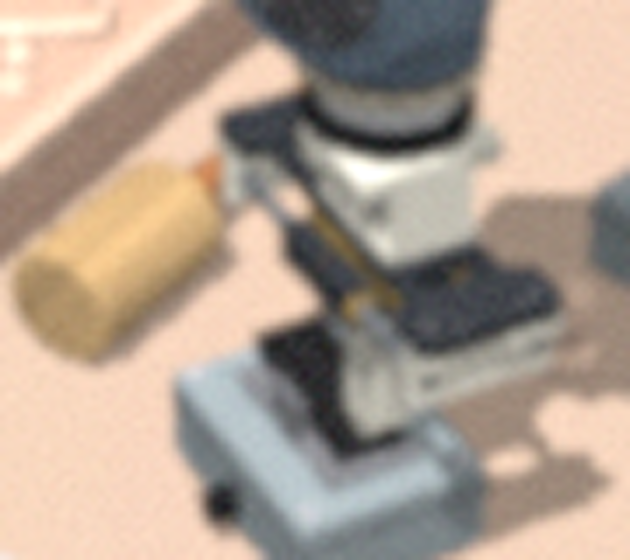

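The fingers sit over the near end of the rocker (tip around crop (375,430)) and the load is still small. I'll go further down until the stop shows in the force.

>>> play_rows --increments '[[[0, 0, 0.001], [0, 0, 0], 0], [[0, 0, 0.001], [0, 0, 0], 0], [[0, 0, 0.002], [0, 0, 0], 0], [[0, 0, 0.002], [0, 0, 0], 0]]'

```text
t: 4.45
tcp_pos: [0.5278, 0.0274, 0.0866]
tcp_rot: [180.0, -0.0, 60.3]
force: [-0.1, -0.2, 1.1]
opening: 0.0004
```

>>> play_rows --increments '[[[0, 0, 0.001], [0, 0, 0], 0], [[0, 0, 0.001], [0, 0, 0], 0], [[0, 0, 0.002], [0, 0, 0], 0], [[0, 0, 0.002], [0, 0, 0], 0]]'

```text
t: 4.85
tcp_pos: [0.528, 0.0274, 0.0855]
tcp_rot: [180.0, -0.0, 60.3]
force: [-4.7, 1.1, 13.4]
opening: 0.0006
```

At 13 N it's on the stop. Lift, go above the round button, and look at the rocker.

>>> play_rows --increments '[[[0, 0, -0.03], [0, 0, 0], 0], [[0, 0, -0.07], [0, 0, 0], 0], [[0.035, -0.029, -0.08], [0, 0, 0], 0], [[0.07, -0.058, -0.08], [0, 0, 0], 0], [[0.105, -0.086, -0.08], [0, 0, 0], 0], [[0.14, -0.115, -0.08], [0, 0, 0], 0], [[0.175, -0.144, -0.08], [0, 0, 0], 0], [[0.215, -0.1755, -0.08], [0, 0, 0], 0], [[0.215, -0.1755, -0.06], [0, 0, 0], 0], [[0.215, -0.1755, -0.03], [0, 0, 0], 0], [[0.215, -0.1755, -0.02], [0, 0, 0], 0], [[0.215, -0.1755, -0.02], [0, 0, 0], 0]]'

```text
t: 6.05
tcp_pos: [0.4813, 0.3006, 0.1035]
tcp_rot: [-179.9, 0.1, 60.3]
force: [0.3, -0.6, 0.5]
opening: 0.0006
```

Run:
```python
from h import *
from bench import *
s=state();print(s['tcp_pos'],s['force'])
o=[]
for n,(x,y,w,h) in(('side',(205,200,120,105)),('top',(158,180,160,140))):
    f=grab_frame(n);o.append(cv2.resize(np.clip(f['image'][y:y+h,x:x+w,::-1]*1.6,0,255).astype(np.uint8),(400,350),interpolation=cv2.INTER_CUBIC))
    print(proj(f,s['tcp_pos']-[0,0,.014]))
cv2.imwrite('pics/c3.png',np.hstack(o))
```

```text
[0.48134192 0.30059003 0.10346031] [ 0.26406389 -0.63410125  0.53048552]
[252.23213325 280.12967472]
[180.77842689 241.64931385]
```

View pics/c3.png

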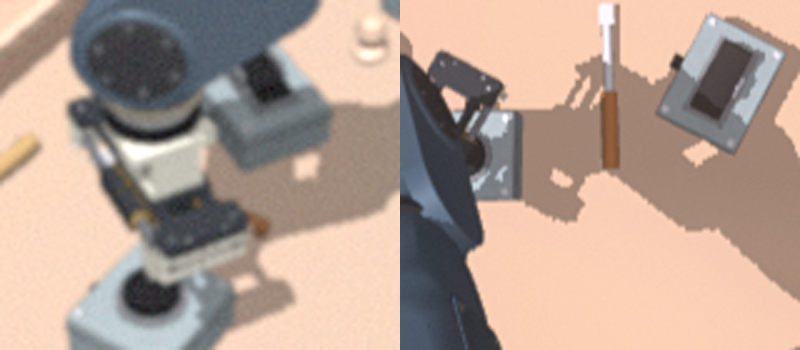

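The rocker's near end has dropped about 5 px (now around (288,230)), matching the predicted on position. The fingers are above the round button. Pressing it now.

>>> play_rows --increments '[[[0, 0, 0.01], [0, 0, 0], 0], [[0, 0, 0.018], [0, 0, 0], 0], [[0, 0, 0.021], [0, 0, 0], 0], [[0, 0, 0.023], [0, 0, 0], 0], [[0, 0, 0.025], [0, 0, 0], 0], [[0, 0, 0.025], [0, 0, 0], 0], [[0, 0, 0.025], [0, 0, 0], 0]]'

```text
t: 6.85
tcp_pos: [0.4819, 0.3012, 0.0796]
tcp_rot: [-180.0, -0.0, 60.3]
force: [-0.0, -0.0, 0.8]
opening: 0.0001
```

>>> play_rows --increments '[[[0, 0, 0.001], [0, 0, 0], 0], [[0, 0, 0.002], [0, 0, 0], 0], [[0, 0, 0.002], [0, 0, 0], 0], [[0, 0, 0.002], [0, 0, 0], 0]]'

```text
t: 7.25
tcp_pos: [0.482, 0.3012, 0.0776]
tcp_rot: [-180.0, -0.0, 60.3]
force: [-0.1, 1.1, 1.1]
opening: 0.0005
```

>>> play_rows --increments '[[[0, 0, 0.001], [0, 0, 0], 0], [[0, 0, 0.002], [0, 0, 0], 0], [[0, 0, 0.002], [0, 0, 0], 0], [[0, 0, 0.002], [0, 0, 0], 0]]'

```text
t: 7.65
tcp_pos: [0.4821, 0.3013, 0.0771]
tcp_rot: [180.0, -0.0, 60.3]
force: [-6.2, -3.3, 19.3]
opening: 0.0005
```

Round button on its stop at 19 N, height as expected (77 mm). Lift and traverse to above the square key.

>>> play_rows --increments '[[[0, 0, -0.03], [0, 0, 0], 0], [[0, 0, -0.07], [0, 0, 0], 0], [[0, 0, -0.1], [0, 0, 0], 0], [[-0.036, 0.0195, -0.1], [0, 0, 0], 0], [[-0.072, 0.039, -0.1], [0, 0, 0], 0], [[-0.107, 0.0584, -0.1], [0, 0, 0], 0], [[-0.143, 0.078, -0.1], [0, 0, 0], 0], [[-0.178, 0.0973, -0.1], [0, 0, 0], 0], [[-0.213, 0.1167, -0.1], [0, 0, 0], 0], [[-0.249, 0.136, -0.1], [0, 0, 0], 0], [[-0.267, 0.1459, -0.1], [0, 0, 0], 0], [[-0.267, 0.1459, -0.1], [0, 0, 0], 0]]'

```text
t: 8.85
tcp_pos: [0.4762, -0.0051, 0.1756]
tcp_rot: [180.0, 0.0, 60.1]
force: [0.1, 0.0, -0.5]
opening: 0.0006
```

>>> play_rows --increments '[[[-0.036, 0.0195, 0], [0, 0, 0], 0], [[-0.072, 0.039, 0], [0, 0, 0], 0], [[-0.107, 0.0584, 0], [0, 0, 0], 0], [[-0.143, 0.078, 0], [0, 0, 0], 0], [[-0.178, 0.0973, 0], [0, 0, 0], 0], [[-0.213, 0.1167, 0], [0, 0, 0], 0], [[-0.249, 0.136, 0], [0, 0, 0], 0], [[-0.2665, 0.1458, 0], [0, 0, 0], 0], [[-0.2665, 0.1458, 0], [0, 0, 0], 0], [[-0.2665, 0.1458, 0], [0, 0, 0], 0]]'

```text
t: 9.85
tcp_pos: [0.471, -0.3055, 0.1753]
tcp_rot: [-179.9, -0.0, 60.3]
force: [0.3, 0.5, 0.5]
opening: 0.0005
```

Run:
```python
from h import *
from bench import *
s=state();print(s['tcp_pos'],s['force'])
o=[]
for n,(x,y,w,h) in(('side',(215,150,160,140)),('top',(260,180,160,140)),('top',(158,180,160,140)),('side',(295,140,80,70))):
    f=grab_frame(n);o.append(cv2.resize(np.clip(f['image'][y:y+h,x:x+w,::-1]*1.6,0,255).astype(np.uint8),(340,297),interpolation=cv2.INTER_CUBIC))
    print(n,proj(f,s['tcp_pos']-[0,0,.014]))
cv2.imwrite('pics/c4.png',np.vstack([np.hstack(o[:2]),np.hstack(o[2:])]))
```

```text
[ 0.4709797  -0.30553974  0.17531588] [0.34206578 0.52431236 0.51494899]
side [351.6436578  160.10656079]
top [413.12739847 237.93227933]
top [413.12739847 237.93227933]
side [351.6436578  160.10656079]
```

View pics/c4.png

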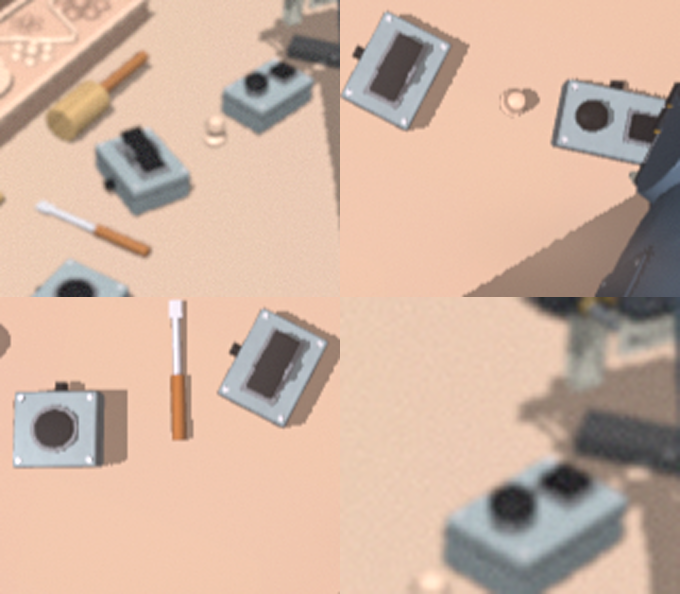

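The rocker and round button both look on/in, the boxes haven't moved, and the fingers are over the square key (side view tip (352.6,161), key (348.6,183)), clear of the mushroom. Pressing the key.

>>> play_rows --increments '[[[0, 0, 0.03], [0, 0, 0], 0], [[0, 0, 0.06], [0, 0, 0], 0], [[0, 0, 0.08], [0, 0, 0], 0], [[0, 0, 0.088], [0, 0, 0], 0], [[0, 0, 0.091], [0, 0, 0], 0], [[0, 0, 0.093], [0, 0, 0], 0], [[0, 0, 0.095], [0, 0, 0], 0], [[0, 0, 0.097], [0, 0, 0], 0], [[0, 0, 0.097], [0, 0, 0], 0]]'

```text
t: 10.95
tcp_pos: [0.4712, -0.307, 0.079]
tcp_rot: [179.9, 0.0, 60.3]
force: [0.6, 0.0, 0.4]
opening: 0.0006
```

>>> play_rows --increments '[[[0, 0, 0.001], [0, 0, 0], 0], [[0, 0, 0.0025], [0, 0, 0], 0], [[0, 0, 0.0025], [0, 0, 0], 0], [[0, 0, 0.0025], [0, 0, 0], 0]]'

```text
t: 11.35
tcp_pos: [0.4712, -0.3071, 0.0772]
tcp_rot: [179.9, 0.0, 60.3]
force: [-2.5, 2.1, 12.3]
opening: 0.0006
```

On the stop at 77.2 mm and 12 N. Lift, retreat, and check.

>>> play_rows --increments '[[[0, 0, 0], [0, 0, 0], 0], [[0, 0, -0.03], [0, 0, 0], 0], [[0, 0, -0.07], [0, 0, 0], 0], [[0, 0, -0.12], [0, 0, 0], 0], [[-0.045, -0.0125, -0.13], [0, 0, 0], 0], [[-0.09, -0.025, -0.13], [0, 0, 0], 0], [[-0.135, -0.0375, -0.13], [0, 0, 0], 0], [[-0.18, -0.05, -0.13], [0, 0, 0], 0], [[-0.225, -0.062, -0.13], [0, 0, 0], 0], [[-0.27, -0.075, -0.13], [0, 0, 0], 0], [[-0.27, -0.075, -0.13], [0, 0, 0], 0], [[-0.27, -0.075, -0.13], [0, 0, 0], 0]]'

```text
t: 12.55
tcp_pos: [0.271, -0.5045, 0.2058]
tcp_rot: [-180.0, -0.0, 60.2]
force: [0.7, 0.3, 0.1]
opening: 0.0008
```

Run:
```python
from h import *
from bench import *
s=state();print(s['tcp_pos'],s['force'])
old={n:pickle.load(open(n+'.pkl','rb')) for n in('top','side')};new={n:grab_frame(n) for n in old}
o=[]
for n,(x,y,w,h) in(('side',(255,203,55,50)),('side',(220,268,60,52)),('side',(312,172,55,42))):
  for f in(old[n],new[n]):
    o.append(cv2.resize(np.clip(f['image'][y:y+h,x:x+w,::-1]*1.6,0,255).astype(np.uint8),(250,230),interpolation=cv2.INTER_CUBIC))
print(np.unique((abs(old['top']['image'].astype(int)-new['top']['image']).max(2)>60)[:, :],return_counts=True))
t=cv2.resize(np.clip(new['top']['image'][130:290,90:500,::-1]*1.5,0,255).astype(np.uint8),(750,290))
cv2.imwrite('pics/c5.png',np.vstack([np.hstack(o[0::2])[:150] if 0 else cv2.resize(np.hstack(o[0::2]),(750,150)),cv2.resize(np.hstack(o[1::2]),(750,150)),t]))
```

```text
[ 0.2710183  -0.50448744  0.20576286] [0.69080873 0.26037424 0.10694561]
(array([False,  True]), array([228507,   6693]))
```

View pics/c5.png

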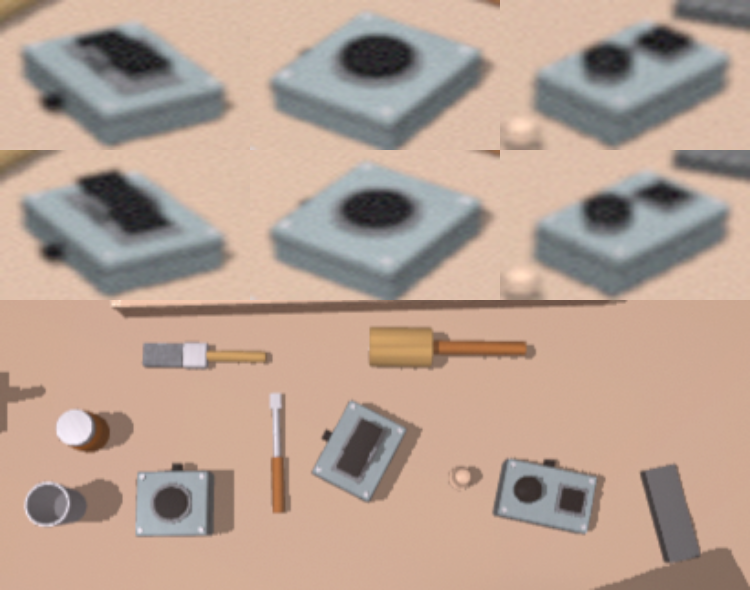

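Before (upper row) and after (middle row): the rocker is tipped the other way, the round button and square key sit lower in their collars, and the mushroom is unchanged. The boxes and tools stand where they were. Handing in.

```bash
python3 -c "
from bench import *
print(sign_off())"
```

```text
the job is handed in; nothing more can be done
None
```

I pressed the rocker, then the round button, then the square key, each down to its stop, and handed the job in at about 12.6 s of the 51 s allowed. The system gave no verdict.

- **Contact forces:** the force rose at each stop, to about 13 N for the rocker, 19 N for the round button and 12 N for the square key. The round button and the key stopped with the fingertips at 63 mm, the height given for fully in.
- **Last pictures:** the rocker is tipped the other way, and the round button and key sit lower in their collars. The mushroom stop button looks untouched. The boxes and the loose things appear where they were, and the arm is clear of everything.
- **Disagreement:** heights measured from the two cameras came out low, by about 11 mm on the round button and square key and about 20 mm on the stop button. For that reason I used your stated heights and the contact force for pressing depth.

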